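Put the stain bottles back into their own holders

ROBOT

A 6-joint arm with a two-finger parallel gripper is mounted at the origin on a cart in front of the work surface, level with it; the furniture and walls round the work are solid. World frame = base frame: x ahead of the robot, y to its left, z up, the work surface at z = 0. Lengths are in mm, angles in degrees, forces in N, time in s.
With the tool pointing down it reaches from about 300 to 850 mm from the base axis. Payload 4.2 kg.
Tool frame: the origin (TCP) lies at the centre of the arm's flange, where the gripper is bolted on; the fingertips stand 191 mm ahead of it and the grasp point (between the pads) lies 172 mm ahead of it; z points along the fingers, y is the direction in which the jaws open and shut (so a half turn about z gives the same grasp; the last joint's range is limited). The gripper opens to 91 mm and grips with 3 to 60 N. Pads are 32 mm wide; open, the fingers measure 118 mm over their backs; the gripper's body (76 mm by 178 mm) begins 60 mm behind the grasp point.
Start: joints at [-75.86, 18.312, 89.639, -0, 72.044, -1.146], TCP at [151.595, -554.655, 404.776] pointing down, gripper open.
Joint ranges: [-177.97, 177.97], [-48.28, 115.42], [12.27, 149.76], [-77.06, 257.06], [2.81, 150.46], [-146.56, 146.56]. Speed limits (degrees/s): [147.25, 147.25, 180, 180, 180, 180].

INTERFACE

Orientations are given as [roll, pitch, yaw] about the fixed x, y, z axes, in that order (R = Rz(yaw) Ry(pitch) Rx(roll)).
In Python, from workcell import status, vision, ticket gives the robot as it stands.
- The arm moves only by the shell command python3 -m jog 'ROWS' [FORCE]. ROWS is JSON, a list of rows, each a list of 7 numbers: the finger opening in m, from 0 to 0.0912, then the shift along the tool's x, y, z in m, then the turn, a rotation vector about the tool's x, y, z in rad. A call has 1 to 12 rows; each row shifts and turns the commanded pose from where the row before left it, along the tool's axes as they then stand; what a row does not reach is not made up. A row lasts 1/8 s, in which the tool goes at most 62.5 mm and 10.7 degrees, less where a joint would pass 70% of its speed; a pose out of reach is approached as far as the arm can. A call with a gripper value outside its range is refused whole. The fingers move at their own pace and stop on an object; FORCE is the grip in N (left out, the last holds). Time passes only in rows, so rows that do not move let the fingers close. It gives the time, the measured TCP pose, the force and the opening at its end, in the units of the state.
- status.state(): the state, without advancing time (a new reading comes with each control period).
- vision.grab_frame(name): name is "scene" or "top" or "wrist"; returns a dict with "color" (420x560x3 uint8, blue, green, red), "depth" (420x560 float32, mm along the optical axis (not along the pixel's ray), 0 where there is no reading), "fov_y" (degrees; the focal length in pixels is half the picture's height over the tangent of half this angle, whatever the lens; pixels are square), "cx", "cy" (the principal point, pixels), "pose" (4x4, takes a point from camera to world coordinates). Camera axes: x right, y down, z forward; pixel columns grow to the right and rows downward; lengths in mm; the calibration is good to about 2 mm. A picture is of the moment at which its call begins.
- ticket.job_done(): hands the job in, once; it reports no verdict.
Trained networks look in the newest picture that a camera, given by its name, has taken for a name from the list of things; names that differ only in an ending like _2 or _b are one class to them, and where a whole thing is asked for, a point or a joint stands for the part that bears it (a point fixed in the world has none). Each returns a list of dicts, best first, with "p" (0 to 1); they miss things now and then, are a little off and sometimes report something else, mostly with a low value. They report only what shows in the picture. A call takes as long as a camera call. They do not tell look-alikes from the thing itself.
- vision.find_in(camera, label): "location" ([x, y, z] in mm, in world coordinates, good to about 4 mm: the middle of the surface that is visible of it).
- vision.silhouettes(camera, label): "pixels" (420x560 bool, what is visible of it).
The state is a dict: "time_s": time; "qpos": joint angles; "qvel": joint speeds; "effort": joint torques, N m; "ee_pos": TCP position; "ee_rot": TCP orientation; "force": force on the tool from outside, world axes, zero at the start; "torque": the same for the moment, N m; "gripper_width": finger opening in mm.
Only numpy, scipy, OpenCV 4.12 (cv2) and the standard library are available. Lean on these libraries where they do the work, as an engineer would, in place of code of your own. Each camera call takes 0.05 s, during which the arm holds its last target.

TASK

The four stain bottles were put back into the wrong drip holders: put each one into the holder of its cap's colour, fully down and upright. Their undersides are wet with stain, so never stand a bottle on the bare worktop: the empty white spare holder is free for parking, and should be empty again at the end. Do not disturb the glass spirit lamp.

Things in the scene. Friction and masses are not known exactly. Their poses are not given: they have to be found in the camera images.
- bottle_red_mid (a point): Amber glass stain bottle with red cap and red stripe on its label; one of four alike. Body 54 mm across, 79 mm high; cap on top 38 mm across (40 over its ribs), fixed; 104 mm in all, about 0.22 kg. Point: on its axis, half-way up (52 mm above the underside), z up along the bottle; 60 mm above the worktop when it stands in a holder. Starts in a holder of another colour.
- bottle_yellow_mid (a point): Amber glass stain bottle with yellow cap and yellow stripe on its label; one of four alike. Body 54 mm across, 79 mm high; cap on top 38 mm across (40 over its ribs), fixed; 104 mm in all, about 0.22 kg. Point: on its axis, half-way up (52 mm above the underside), z up along the bottle; 60 mm above the worktop when it stands in a holder. Starts in a holder of another colour.
- bottle_green_mid (a point): Amber glass stain bottle with green cap and green stripe on its label; one of four alike. Body 54 mm across, 79 mm high; cap on top 38 mm across (40 over its ribs), fixed; 104 mm in all, about 0.22 kg. Point: on its axis, half-way up (52 mm above the underside), z up along the bottle; 60 mm above the worktop when it stands in a holder. Starts in a holder of another colour.
- bottle_blue_mid (a point): Amber glass stain bottle with blue cap and blue stripe on its label; one of four alike. Body 54 mm across, 79 mm high; cap on top 38 mm across (40 over its ribs), fixed; 104 mm in all, about 0.22 kg. Point: on its axis, half-way up (52 mm above the underside), z up along the bottle; 60 mm above the worktop when it stands in a holder. Starts in a holder of another colour.
- holder_red: Fixed bottle holder, home of the bottle with the red cap: steel foot 94 mm across with a red plastic cup. Cup floor 8 mm above the worktop; rim 30 mm above it, 88 mm across. Bore 61 mm wide up to 16 mm above the worktop, flaring to 77 mm at the rim. Takes one bottle. Origin on its axis at worktop level, z up.
- holder_yellow: Fixed bottle holder, home of the bottle with the yellow cap: steel foot 94 mm across with a yellow plastic cup. Cup floor 8 mm above the worktop; rim 30 mm above it, 88 mm across. Bore 61 mm wide up to 16 mm above the worktop, flaring to 77 mm at the rim. Takes one bottle. Origin on its axis at worktop level, z up.
- holder_green: Fixed bottle holder, home of the bottle with the green cap: steel foot 94 mm across with a green plastic cup. Cup floor 8 mm above the worktop; rim 30 mm above it, 88 mm across. Bore 61 mm wide up to 16 mm above the worktop, flaring to 77 mm at the rim. Takes one bottle. Origin on its axis at worktop level, z up.
- holder_blue: Fixed bottle holder, home of the bottle with the blue cap: steel foot 94 mm across with a blue plastic cup. Cup floor 8 mm above the worktop; rim 30 mm above it, 88 mm across. Bore 61 mm wide up to 16 mm above the worktop, flaring to 77 mm at the rim. Takes one bottle. Origin on its axis at worktop level, z up.
- holder_spare: Fixed spare bottle holder of the same shape and size as the coloured ones, with a white cup; empty at the start. Origin on its axis at worktop level, z up. All five holders stand in one row; close behind its middle is a fixed colony counter (x 0.56 to 0.88, y -0.09 to 0.17 m, lens up to 0.3 m high) that the arm must not hit.
- lamp_mid (a point): Round glass spirit lamp with blue filling, 76 mm in diameter and 99 mm high, standing loose on the worktop behind the holders; to be left alone. The point lies on its axis, 45 mm above the worktop.
Not all that is in view belongs to the job. Leave any purple look-alike of the part that bears bottle_blue_mid alone.

How it is judged (in metres and radians):
At the end, for the whole second after the job is handed in: Each of the four bottles stands in the holder of its own cap colour: axis within 8 mm of the holder's axis, on the holder's floor (middle 56 to 64 mm above the worktop), upright within 0.1 rad, at rest (under 0.02 m/s) and released; the white spare holder is thus empty (horizontal distance between bottle_red_mid and holder_red below 0.008 m and height (world z) of bottle_red_mid between 0.056 and 0.064 m and angle between each of bottle_red_mid, bottle_yellow_mid, bottle_green_mid, bottle_blue_mid's own z axis and vertical below 0.1 rad and linear speed of each of bottle_red, bottle_yellow, bottle_green, bottle_blue below 0.02 m/s and horizontal distance between bottle_yellow_mid and holder_yellow below 0.008 m and height (world z) of bottle_yellow_mid between 0.056 and 0.064 m and horizontal distance between bottle_green_mid and holder_green below 0.008 m and height (world z) of bottle_green_mid between 0.056 and 0.064 m and horizontal distance between bottle_blue_mid and holder_blue below 0.008 m and height (world z) of bottle_blue_mid between 0.056 and 0.064 m); the robot touches nothing.
It fails at once if the bottle with the red cap stood or lay on the bare worktop (height (world z) of bottle_red_mid below 0.0555 m).
It fails at once if the bottle with the yellow cap stood or lay on the bare worktop (height (world z) of bottle_yellow_mid below 0.0555 m).
It fails at once if the bottle with the green cap stood or lay on the bare worktop (height (world z) of bottle_green_mid below 0.0555 m).
It fails at once if the bottle with the blue cap stood or lay on the bare worktop (height (world z) of bottle_blue_mid below 0.0555 m).
It fails at once if the spirit lamp was pushed or tipped (distance of lamp_mid from where it was at the start of the episode above 0.02 m or angle between lamp_mid's own z axis and vertical above 0.3 rad).
It also fails if it takes over 131 s, if anything falls off the work surface, if the arm or the gripper's body presses on something with over 40 N, if the wrist force passes 120 N, or if a joint passes its speed limit or range.

## Working session

There is one attempt and no reset: what is moved stays moved. The work goes in short steps, Python scripts to look and compute and a shell command to move; the robot and the scene stay as the last step left them, time stands still between calls to the robot, and variables do not carry over. Pictures are saved under pics/ and viewed, and the job is handed in when it is done.

```bash
mkdir -p pics; ls; cat > h.py <<'E'
import numpy as np, cv2
from workcell import status, vision, ticket
def snap(cam,fn):
    f=vision.grab_frame(cam); cv2.imwrite('pics/'+fn,f['color']); return f
def cloud(f):
    h,w=f['depth'].shape; fl=h/2/np.tan(np.radians(f['fov_y'])/2)
    v,u=np.mgrid[:h,:w]; d=f['depth']
    P=np.stack([(u-f['cx'])/fl*d,(v-f['cy'])/fl*d,d],-1)
    T=np.array(f['pose']); return P@T[:3,:3].T+T[:3,3]
E
python3 - <<'E'
from h import *
s=status.state();print(s)
for c in ['scene','top','wrist']:
    f=snap(c,c+'0.png'); print(c,f['fov_y'],np.round(f['pose'],2).tolist())
    for l in ['bottle_red_mid','bottle_yellow_mid','bottle_green_mid','bottle_blue_mid','holder_red','holder_yellow','holder_green','holder_blue','holder_spare','lamp_mid']:
        print(l,[(round(r['p'],2),np.round(r['location']).tolist()) for r in vision.find_in(c,l)[:3]])
E
```

```text
pics
{'time_s': 0.0, 'qpos': array([-7.58596985e+01,  1.83505823e+01,  8.97075663e+01,  1.02393001e-03,
        7.20420487e+01, -1.14798374e+00]), 'qvel': array([-0.02673746,  0.0992888 , -0.05690121,  0.16959027,  0.02255086,
        0.0346473 ]), 'effort': array([-6.85918531e-04, -4.12465131e+01, -2.31970382e+01,  7.26385647e-02,
        4.55761829e-02, -1.56778574e-04]), 'ee_pos': array([ 151.55430269, -554.48787008,  403.92273033]), 'ee_rot': array([-1.79899842e+02, -2.98072444e-03,  1.52879660e+01]), 'force': array([0.03356169, 1.32185422, 0.78985545]), 'torque': array([ 0.03209959, -0.04060767,  0.07403307]), 'gripper_width': 91.54770147217428}
scene 50.286980225130854 [[0.86, 0.31, -0.4, 1092.32], [0.51, -0.51, 0.7, -903.37], [0.01, -0.81, -0.59, 805.56], [0.0, 0.0, 0.0, 1.0]]
bottle_red_mid [(0.64, [460.0, -212.0, 76.0])]
bottle_yellow_mid [(0.92, [438.0, -345.0, 74.0])]
bottle_green_mid [(0.89, [458.0, 237.0, 63.0])]
bottle_blue_mid [(0.98, [484.0, -41.0, 76.0]), (0.95, [771.0, -306.0, 68.0]), (0.6, [749.0, -160.0, 66.0])]
holder_red [(0.69, [468.0, 230.0, 10.0])]
holder_yel
[... 553 characters left out ...]
38.0, 88.0]), (0.56, [751.0, -283.0, 80.0])]
holder_red [(0.91, [456.0, 243.0, 26.0])]
holder_yellow [(0.64, [469.0, -21.0, 23.0])]
holder_green [(0.74, [447.0, -182.0, 23.0])]
holder_blue [(0.98, [437.0, -312.0, 22.0]), (0.56, [448.0, 246.0, 93.0])]
holder_spare [(0.58, [456.0, 108.0, 8.0]), (0.35, [469.0, -21.0, 26.0])]
lamp_mid [(0.76, [613.0, -298.0, 51.0]), (0.29, [446.0, -181.0, 23.0])]
wrist 59.94199913107539 [[0.26, -0.92, -0.28, 232.1], [-0.96, -0.25, -0.08, -533.58], [-0.0, 0.29, -0.96, 384.95], [0.0, 0.0, 0.0, 1.0]]
bottle_red_mid []
bottle_yellow_mid []
bottle_green_mid []
bottle_blue_mid []
holder_red []
holder_yellow []
holder_green []
holder_blue []
holder_spare []
lamp_mid []
```

View pictures.

View pics/scene0.png

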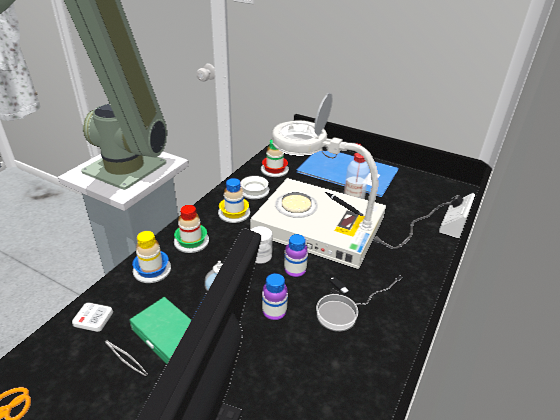

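View pics/top0.png

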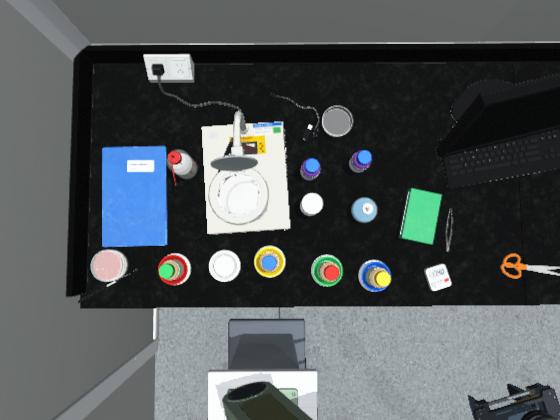

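```bash
cat >> h.py <<'E'
def circ(x,y):
    A=np.c_[2*x,2*y,np.ones_like(x)]; c=np.linalg.lstsq(A,x*x+y*y,rcond=None)[0]
    return c[0],c[1],np.sqrt(c[2]+c[0]**2+c[1]**2)
E
python3 - <<'E'
from h import *
f=vision.grab_frame('top'); P=cloud(f); Z=P[...,2]
from scipy.optimize import least_squares
for n,c in dict(red=(456,243),spare=(456,108),yellow=(469,-21),green=(447,-183),blue=(437,-314)).items():
    d=np.hypot(P[...,0]-c[0],P[...,1]-c[1])
    m=(d<65)&(f['depth']>0)
    z=Z[m]; print(n,'zpct',np.percentile(z,[1,10,50,90,99]).round())
    r=m&(Z>22)&(Z<36); x,y=P[r][:,0],P[r][:,1]
    # outer edge: foot points are low; robust centre by min enclosing circle
    (ex,ey),er=cv2.minEnclosingCircle(np.c_[x,y].astype(np.float32))
    print('  rim',len(x),round(ex,1),round(ey,1),'r',round(er,1),'mean',x.mean().round(1),y.mean().round(1))
    t=m&(Z>103)&(Z<122)
    if t.sum()>20:
        x,y=P[t][:,0],P[t][:,1]; (ex,ey),er=cv2.minEnclosingCircle(np.c_[x,y].astype(np.float32))
        print('  cap',t.sum(),round(ex,1),round(ey,1),'r',round(er,1),'mean',x.mean().round(1),y.mean().round(1),Z[t].mean().round(1))
E
```

```text
red zpct [ -5.  -2.   6. 110. 116.]
  rim 229 450.1 258.3 r 43.4 mean 451.6 253.4
  cap 182 450.8 257.2 r 20.6 mean 451.0 255.8 112.7
spare zpct [-5. -2.  4. 27. 32.]
  rim 251 459.0 111.1 r 43.1 mean 458.0 112.7
yellow zpct [ -5.  -2.   6. 110. 117.]
  rim 258 470.6 -22.4 r 43.1 mean 470.3 -22.0
  cap 171 471.2 -23.2 r 20.2 mean 471.7 -22.9 112.8
green zpct [ -5.  -2.   6. 110. 115.]
  rim 259 443.0 -192.0 r 43.2 mean 443.2 -191.0
  cap 177 442.9 -191.0 r 20.1 mean 443.0 -191.3 112.4
blue zpct [ -5.  -2.   6. 110. 116.]
  rim 226 426.4 -332.2 r 43.0 mean 428.0 -325.2
  cap 181 426.3 -330.7 r 20.4 mean 425.8 -330.5 112.9
```

```bash
python3 -m jog '[[0.0912,0,0,0,0,0,0.1334],[0.0912,0,0,0,0,0,0.1334],[0.0912,0.034,-0.028,0.006,0,0,0],[0.0912,0.034,-0.028,0.006,0,0,0],[0.0912,0.034,-0.028,0.006,0,0,0],[0.0912,0.034,-0.028,0.006,0,0,0],[0.0912,0.035,-0.028,0.006,0,0,0],[0.0912,0.035,-0.028,0.006,0,0,0],[0.0912,0.035,-0.028,0.006,0,0,0],[0.0912,0.034,-0.027,0.006,0,0,0],[0.0912,0,0,0,0,0,0],[0.0912,0,0,0,0,0,0]]' 20; python3 - <<'E'
from h import *
s=status.state();print(s['ee_pos'],s['ee_rot'],s['time_s'])
f=snap('wrist','w1.png');P=cloud(f);Z=P[...,2]
for n,lo,hi in(('cap',106,120),('rim',24,35)):
    m=(Z>lo)&(Z<hi)&(np.hypot(P[...,0]-426.4,P[...,1]+331.3)<60)
    if m.sum()>20: print(n,m.sum(),cv2.minEnclosingCircle(P[m][:,:2].astype(np.float32)),P[m].mean(0))
E
```

```text
time_s: 3.2
ee_pos: [426.4, -331.8, 356.8]
ee_rot: [180.0, 0.0, 0.0]
force: [-0.0, -0.6, 1.0]
gripper_width: 91.3
[ 426.4344109  -331.77136148  356.80595995] [1.79977657e+02 2.42797063e-02 2.78890099e-02] 3.2
cap 2802 ((426.00030517578125, -332.8857421875), 20.656700134277344) [ 427.53694018 -332.73609352  112.92337343]
rim 1887 ((426.8328552246094, -333.1237487792969), 43.29205322265625) [ 441.21970332 -333.1351524    28.71159757]
```

```bash
python3 -m jog '[[0.0912,0,0,0.03,0,0,0],[0.0912,0,0,0.03,0,0,0],[0.0912,0,0,0.03,0,0,0],[0.0912,0,0,0.032,0,0,0],[0.0912,0,0,0,0,0,0],[0.045,0,0,0,0,0,0],[0.045,0,0,0,0,0,0],[0.045,0,0,0,0,0,0],[0.045,0,0,0,0,0,0],[0.045,0,0,0,0,0,0]]' 25
```

```text
time_s: 4.5
ee_pos: [426.7, -331.7, 235.3]
ee_rot: [180.0, -0.0, 0.0]
force: [-0.9, 0.5, 3.3]
gripper_width: 54.0
```

View pics/w1.png

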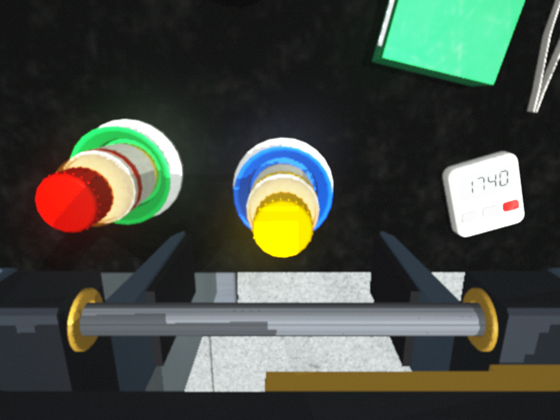

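```bash
python3 -m jog '[[0.045,0,0,-0.01,0,0,0],[0.045,0,0,-0.02,0,0,0],[0.045,0,0,-0.03,0,0,0],[0.045,0,0,-0.03,0,0,0],[0.045,0,0,-0.025,0,0,0],[0.045,0,0,-0.015,0,0,0],[0.045,0,0,0,0,0,0]]' 30; python3 -m jog '[[0.045,0.002,-0.02,0,0,0,0],[0.045,0.002,-0.03,0,0,0,0],[0.045,0.003,-0.04,0,0,0,0],[0.045,0.003,-0.045,0,0,0,0],[0.045,0.003,-0.045,0,0,0,0],[0.045,0.003,-0.045,0,0,0,0],[0.045,0.003,-0.045,0,0,0,0],[0.045,0.003,-0.045,0,0,0,0],[0.045,0.003,-0.045,0,0,0,0],[0.045,0.003,-0.04,0,0,0,0],[0.045,0.003,-0.03,0,0,0,0],[0.045,0.002,-0.012,0,0,0,0]]'; python3 - <<'E'
from h import *
s=status.state();print(s['ee_pos'],s['ee_rot'],s['time_s'],s['gripper_width'])
f=snap('wrist','w2.png');P=cloud(f);Z=P[...,2]
for n,lo,hi in(('rim',24,35),):
    m=(Z>lo)&(Z<hi)&(np.hypot(P[...,0]-459,P[...,1]-111)<60)
    if m.sum()>20: print(n,m.sum(),cv2.minEnclosingCircle(P[m][:,:2].astype(np.float32)),P[m].mean(0))
E
```

```text
time_s: 5.38
ee_pos: [426.6, -331.7, 365.5]
ee_rot: [179.9, -0.1, 0.0]
force: [0.2, 0.4, -3.4]
gripper_width: 53.9
time_s: 6.88
ee_pos: [458.7, 112.2, 363.6]
ee_rot: [180.0, 0.2, 0.2]
force: [-0.4, -0.2, -2.5]
gripper_width: 53.4
[458.70083446 112.15411626 363.62937845] [1.79978235e+02 1.56749214e-01 1.50847953e-01] 6.875 53.39521426732749
rim 1709 ((459.3589172363281, 109.90959167480469), 43.26069641113281) [473.42746692 109.52543717  28.52149226]
```

View pics/w2.png

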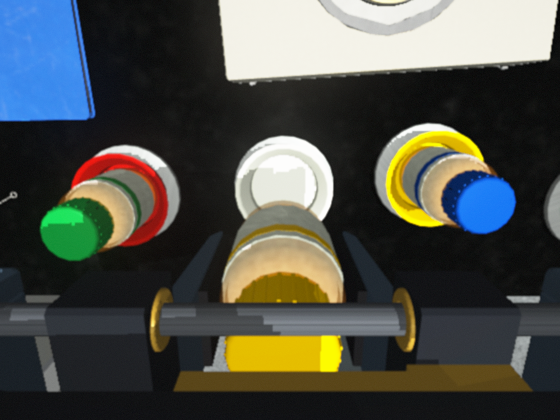

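```bash
python3 -m jog '[[0.045,0,0,0,0,0,0],[0.045,0,0,0,0,0,0],[0.045,0,0,0.03,0,0,0],[0.045,0,0,0.035,0,0,0],[0.045,0,0,0.03,0,0,0],[0.045,0,0,0.02,0,0,0],[0.045,0,0,0.009,0,0,0],[0.045,0,0,0.005,0,0,0],[0.045,0,0,0,0,0,0]]'
```

```text
time_s: 8.05
ee_pos: [459.8, 110.2, 236.1]
ee_rot: [-180.0, -0.0, -0.0]
force: [-0.9, 0.3, -2.2]
gripper_width: 53.7
```

```bash
python3 -m jog '[[0.0912,0,0,0,0,0,0],[0.0912,0,0,0,0,0,0],[0.0912,0,0,0,0,0,0],[0.0912,0,0,-0.02,0,0,0],[0.0912,0,0,-0.03,0,0,0],[0.0912,0,0,-0.04,0,0,0],[0.0912,0,0,-0.039,0,0,0],[0.0912,0.002,0.025,0,0,0,0],[0.0912,0.004,0.045,0,0,0,0],[0.0912,0.003,0.04,0,0,0,0],[0.0912,0.002,0.023,0,0,0,0],[0.0912,0,0,0,0,0,0]]'; cat >> h.py <<'E'
def wl(fn,x,y):
    s=status.state();print(s['ee_pos'].round(1),s['ee_rot'].round(1),s['time_s'],s['gripper_width'].round(1))
    f=snap('wrist',fn);P=cloud(f);Z=P[...,2]
    for n,lo,hi in(('rim',24,35),('cap',106,120)):
        m=(Z>lo)&(Z<hi)&(np.hypot(P[...,0]-x,P[...,1]-y)<60)
        if m.sum()>20: print(n,m.sum(),np.round(cv2.minEnclosingCircle(P[m][:,:2].astype(np.float32))[0],1),P[m].mean(0).round(1))
E
python3 -c "
from h import *
wl('w3.png',470.8,-22.8)"
```

```text
time_s: 9.55
ee_pos: [470.6, -23.8, 364.9]
ee_rot: [180.0, -0.0, -0.2]
force: [0.3, 0.5, -0.3]
gripper_width: 91.0Traceback (most recent call last):
  File "<string>", line 3, in <module>
    wl('w3.png',470.8,-22.8)
    ~~^^^^^^^^^^^^^^^^^^^^^^
  File "h.py", line 14, in wl
    s=status.state();print(s['ee_pos'].round(1),s['ee_rot'].round(1),s['time_s'],s['gripper_width'].round(1))
                                                                                 ^^^^^^^^^^^^^^^^^^^^^^^^
AttributeError: 'float' object has no attribute 'round'
```

```bash
sed -i "s/s\['gripper_width'\].round(1)/round(s['gripper_width'],1)/" h.py; python3 -c "
from h import *
wl('w3.png',470.8,-22.8); snap('scene','s3.png')"
```

```text
[470.6 -23.8 364.9] [180.   -0.   -0.2] 9.55 91.0
rim 1817 [470.7 -23.2] [484.5 -23.3  28.7]
cap 2635 [472.1 -23.7] [473.6 -23.7 113. ]
```

View pics/w3.png

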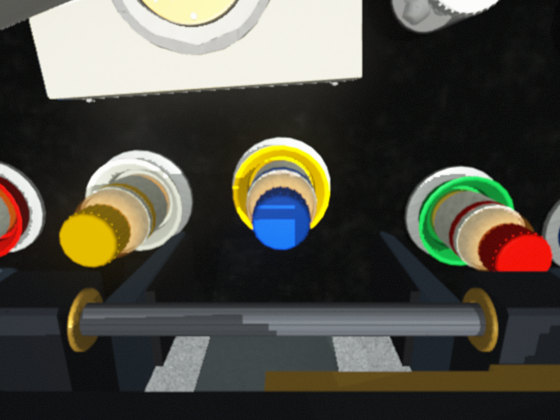

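View pics/s3.png

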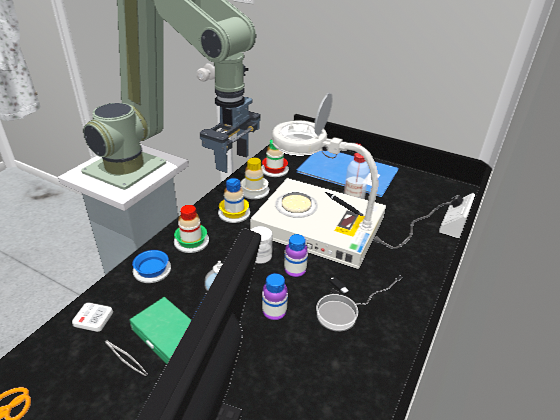

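```bash
python3 -m jog '[[0.0912,0,0,0.03,0,0,0],[0.0912,0,0,0.035,0,0,0],[0.0912,0,0,0.035,0,0,0],[0.0912,0,0,0.03,0,0,0],[0.0912,0,0,0,0,0,0],[0.045,0,0,0,0,0,0],[0.045,0,0,0,0,0,0],[0.045,0,0,0,0,0,0],[0.045,0,0,0,0,0,0],[0.045,0,0,0,0,0,0]]' 30;  python3 -m jog '[[0.045,0,0,-0.01,0,0,0],[0.045,0,0,-0.02,0,0,0],[0.045,0,0,-0.03,0,0,0],[0.045,0,0,-0.03,0,0,0],[0.045,0,0,-0.025,0,0,0],[0.045,0,0,-0.015,0,0,0],[0.045,0,0,0,0,0,0]]' 30
```

```text
time_s: 10.9
ee_pos: [470.7, -22.7, 235.2]
ee_rot: [180.0, -0.1, -0.0]
force: [0.1, -0.1, 4.0]
gripper_width: 53.6
time_s: 11.78
ee_pos: [470.6, -22.7, 365.7]
ee_rot: [180.0, -0.1, -0.0]
force: [-1.0, 1.1, -2.8]
gripper_width: 53.6
```

```bash
python3 -m jog '[[0.045,-0.003,0.02,0,0,0,0],[0.045,-0.005,0.035,0,0,0,0],[0.045,-0.006,0.045,0,0,0,0],[0.045,-0.006,0.045,0,0,0,0],[0.045,-0.006,0.045,0,0,0,0],[0.045,-0.006,0.045,0,0,0,0],[0.045,-0.006,0.04,0,0,0,0],[0.045,-0.004,0.025,0,0,0,0],[0.045,-0.002,0.009,0,0,0,0],[0.045,0,0,0,0,0,0],[0.045,0,0,0,0,0,0]]'; python3 -c "
from h import *
wl('w4.png',426.6,-332)"
```

```text
time_s: 13.15
ee_pos: [426.7, -330.7, 364.5]
ee_rot: [-179.9, 0.0, 0.0]
force: [-1.3, 0.2, -2.8]
gripper_width: 54.0
[ 426.7 -330.7  364.5] [-179.9    0.     0. ] 13.15 54.0
rim 1631 [ 427.1 -333.3] [ 442.3 -333.9   28.5]
```

View pics/w4.png

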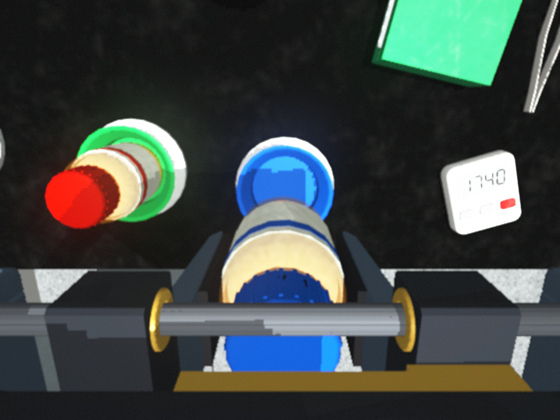

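```bash
python3 -m jog '[[0.045,0,0.001,0.03,0,0,0],[0.045,0,0,0.035,0,0,0],[0.045,0,0,0.03,0,0,0],[0.045,0,0,0.02,0,0,0],[0.045,0,0,0.009,0,0,0],[0.045,0,0,0.005,0,0,0],[0.045,0,0,0,0,0,0]]';python3 -m jog '[[0.0912,0,0,0,0,0,0],[0.0912,0,0,0,0,0,0],[0.0912,0,0,0,0,0,0],[0.0912,0,0,-0.02,0,0,0],[0.0912,0,0,-0.03,0,0,0],[0.0912,0,0,-0.04,0,0,0],[0.0912,0,0,-0.039,0,0,0]]';python3 -m jog '[[0.0912,0.002,-0.02,0,0,0,0],[0.0912,0.002,-0.03,0,0,0,0],[0.0912,0.003,-0.04,0,0,0,0],[0.0912,0.003,-0.045,0,0,0,0],[0.0912,0.003,-0.045,0,0,0,0],[0.0912,0.003,-0.045,0,0,0,0],[0.0912,0.003,-0.045,0,0,0,0],[0.0912,0.003,-0.045,0,0,0,0],[0.0912,0.003,-0.045,0,0,0,0],[0.0912,0.003,-0.04,0,0,0,0],[0.0912,0.003,-0.03,0,0,0,0],[0.0912,0.002,-0.013,0,0,0,0]]';python3 -m jog '[[0.0912,0,0,0,0,0,0],[0.0912,0,0,0,0,0,0]]'
python3 -c "
from h import *
wl('w5.png',459.5,110.5)"
```

```text
time_s: 14.08
ee_pos: [426.9, -332.6, 236.2]
ee_rot: [180.0, -0.0, 0.0]
force: [-0.7, 0.1, -3.3]
gripper_width: 53.6
time_s: 14.95
ee_pos: [426.5, -332.6, 366.2]
ee_rot: [180.0, -0.0, -0.0]
force: [1.2, -0.7, 0.6]
gripper_width: 91.3
time_s: 16.45
ee_pos: [458.9, 111.8, 363.8]
ee_rot: [180.0, 0.1, 0.1]
force: [0.3, -0.0, 0.3]
gripper_width: 91.3
time_s: 16.7
ee_pos: [459.4, 109.6, 364.5]
ee_rot: [180.0, 0.0, -0.0]
force: [-0.5, -0.2, 0.0]
gripper_width: 91.6
[459.4 109.6 364.5] [180.   0.  -0.] 16.7 91.6
rim 1800 [459.2 110. ] [473.3 110.6  28.7]
cap 2643 [458.9 109.2] [460.7 109.3 113. ]
```

View pics/w5.png

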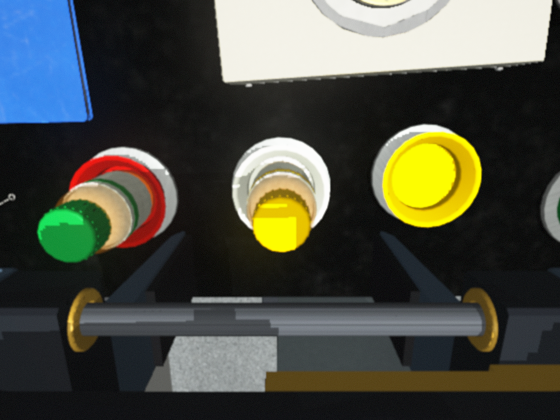

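```bash
python3 -m jog '[[0.0912,0,0,0.03,0,0,0],[0.0912,0,0,0.035,0,0,0],[0.0912,0,0,0.035,0,0,0],[0.0912,0,0,0.03,0,0,0],[0.0912,0,0,0,0,0,0],[0.045,0,0,0,0,0,0],[0.045,0,0,0,0,0,0],[0.045,0,0,0,0,0,0],[0.045,0,0,0,0,0,0],[0.045,0,0,0,0,0,0]]' 30;  python3 -m jog '[[0.045,0,0,-0.01,0,0,0],[0.045,0,0,-0.02,0,0,0],[0.045,0,0,-0.03,0,0,0],[0.045,0,0,-0.03,0,0,0],[0.045,0,0,-0.025,0,0,0],[0.045,0,0,-0.015,0,0,0],[0.045,0,0,0,0,0,0]]' 30
python3 -m jog '[[0.045,0.002,0.02,0,0,0,0],[0.045,0.002,0.03,0,0,0,0],[0.045,0.003,0.035,0,0,0,0],[0.045,0.003,0.03,0,0,0,0],[0.045,0.001,0.018,0,0,0,0],[0.045,0,0,0,0,0,0],[0.045,0,0,0,0,0,0],[0.045,0,0,0,0,0,0]]'; python3 -c "
from h import *
wl('w6.png',470.8,-22.8)"
```

```text
time_s: 18.0
ee_pos: [459.7, 110.3, 235.2]
ee_rot: [180.0, -0.0, 0.0]
force: [-0.1, -1.2, 3.6]
gripper_width: 53.7
time_s: 18.88
ee_pos: [459.6, 110.4, 365.7]
ee_rot: [-180.0, -0.1, -0.0]
force: [0.5, -0.0, -1.6]
gripper_width: 53.7
time_s: 19.88
ee_pos: [470.5, -22.0, 364.5]
ee_rot: [-180.0, 0.0, 0.1]
force: [0.6, -0.2, -2.6]
gripper_width: 53.6
[470.5 -22.  364.5] [-1.8e+02  0.0e+00  1.0e-01] 19.875 53.6
rim 1674 [471.  -23.3] [485.3 -23.5  28.6]
```

View pics/w6.png

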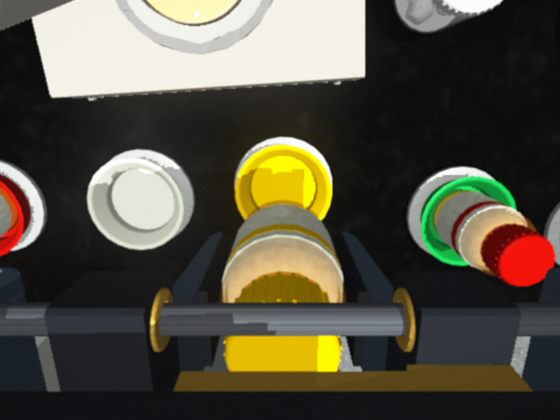

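Yellow bottle held squarely over the yellow holder (284,180), spare empty. Lower, release, go on to the red bottle in the green holder.

```bash
python3 -m jog '[[0.045,0,0,0.03,0,0,0],[0.045,0,0,0.035,0,0,0],[0.045,0,0,0.03,0,0,0],[0.045,0,0,0.02,0,0,0],[0.045,0,0,0.009,0,0,0],[0.045,0,0,0.005,0,0,0],[0.045,0,0,0,0,0,0]]';python3 -m jog '[[0.0912,0,0,0,0,0,0],[0.0912,0,0,0,0,0,0],[0.0912,0,0,0,0,0,0],[0.0912,0,0,-0.02,0,0,0],[0.0912,0,0,-0.03,0,0,0],[0.0912,0,0,-0.04,0,0,0],[0.0912,0,0,-0.039,0,0,0]]';python3 -m jog '[[0.0912,-0.004,0.025,0,0,0,0],[0.0912,-0.006,0.035,0,0,0,0],[0.0912,-0.006,0.04,0,0,0,0],[0.0912,-0.006,0.035,0,0,0,0],[0.0912,-0.004,0.025,0,0,0,0],[0.0912,-0.002,0.009,0,0,0,0],[0.0912,0,0,0,0,0,0],[0.0912,0,0,0,0,0,0]]'
python3 -c "
from h import *
wl('w7.png',443,-191.5)"
```

```text
time_s: 20.8
ee_pos: [470.8, -22.6, 236.1]
ee_rot: [180.0, -0.0, 0.0]
force: [0.6, -0.4, -2.6]
gripper_width: 53.5
time_s: 21.68
ee_pos: [470.4, -22.7, 366.2]
ee_rot: [180.0, -0.0, -0.0]
force: [0.4, 0.1, -1.2]
gripper_width: 91.3
time_s: 22.68
ee_pos: [442.7, -190.9, 364.8]
ee_rot: [-180.0, 0.0, 0.0]
force: [0.0, 0.4, -0.1]
gripper_width: 91.4
[ 442.7 -190.9  364.8] [-180.    0.    0.] 22.675 91.4
rim 1791 [ 443.1 -192.8] [ 457.1 -191.8   28.7]
cap 2641 [ 443.3 -193.4] [ 445.  -193.4  112.9]
```

View pics/w7.png

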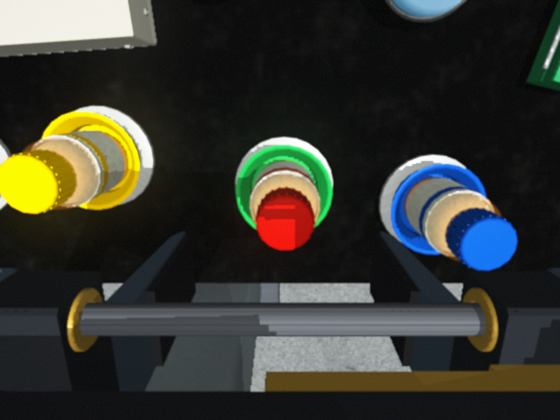

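Yellow and blue bottles sit in their own holders; the red one (285,219) is under the gripper.

```bash
python3 -m jog '[[0.0912,0,0.001,0.03,0,0,0],[0.0912,0,0,0.035,0,0,0],[0.0912,0,0,0.035,0,0,0],[0.0912,0,0,0.03,0,0,0],[0.0912,0,0,0,0,0,0],[0.045,0,0,0,0,0,0],[0.045,0,0,0,0,0,0],[0.045,0,0,0,0,0,0],[0.045,0,0,0,0,0,0],[0.045,0,0,0,0,0,0]]' 30;  python3 -m jog '[[0.045,0,0,-0.01,0,0,0],[0.045,0,0,-0.02,0,0,0],[0.045,0,0,-0.03,0,0,0],[0.045,0,0,-0.03,0,0,0],[0.045,0,0,-0.025,0,0,0],[0.045,0,0,-0.015,0,0,0],[0.045,0,0,0,0,0,0]]' 30
python3 -m jog '[[0.045,0.001,-0.02,0,0,0,0],[0.045,0.002,-0.035,0,0,0,0],[0.045,0.002,-0.045,0,0,0,0],[0.045,0.003,-0.045,0,0,0,0],[0.045,0.003,-0.045,0,0,0,0],[0.045,0.002,-0.045,0,0,0,0],[0.045,0.002,-0.035,0,0,0,0],[0.045,0.001,-0.023,0,0,0,0],[0.045,0.001,-0.01,0,0,0,0],[0.045,0,0,0,0,0,0],[0.045,0,0,0,0,0,0],[0.045,0,0,0,0,0,0]]'; python3 -c "
from h import *
wl('w8.png',459.3,110.5)"
```

```text
time_s: 23.98
ee_pos: [442.7, -192.7, 235.3]
ee_rot: [180.0, -0.0, -0.0]
force: [-0.3, 0.8, 4.3]
gripper_width: 53.3
time_s: 24.85
ee_pos: [442.6, -192.7, 365.4]
ee_rot: [180.0, -0.1, -0.0]
force: [-0.9, -1.0, -4.3]
gripper_width: 53.4
time_s: 26.35
ee_pos: [459.6, 109.6, 364.7]
ee_rot: [180.0, 0.0, -0.1]
force: [-0.6, -0.2, -1.9]
gripper_width: 53.8
[459.6 109.6 364.7] [ 1.8e+02  0.0e+00 -1.0e-01] 26.35 53.8
rim 1634 [459.3 109.9] [474.6 110.4  28.6]
```

View pics/w8.png

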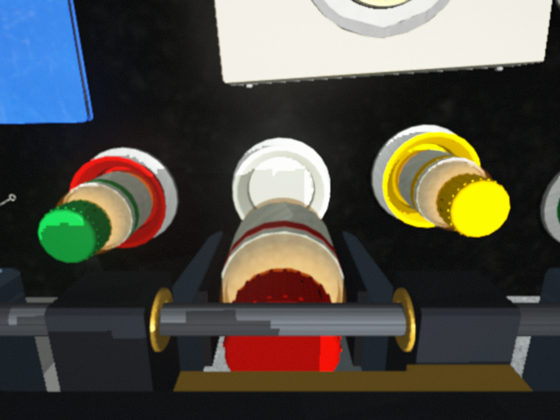

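Red bottle over the white spare (281,180). Lower, release, go to the green bottle in the red holder.

```bash
python3 -m jog '[[0.045,0,0,0.03,0,0,0],[0.045,0,0,0.035,0,0,0],[0.045,0,0,0.03,0,0,0],[0.045,0,0,0.02,0,0,0],[0.045,0,0,0.009,0,0,0],[0.045,0,0,0.005,0,0,0],[0.045,0,0,0,0,0,0]]';python3 -m jog '[[0.0912,0,0,0,0,0,0],[0.0912,0,0,0,0,0,0],[0.0912,0,0,0,0,0,0],[0.0912,0,0,-0.02,0,0,0],[0.0912,0,0,-0.03,0,0,0],[0.0912,0,0,-0.04,0,0,0],[0.0912,0,0,-0.039,0,0,0]]';python3 -m jog '[[0.0912,-0.001,-0.02,0,0,0,0],[0.0912,-0.002,-0.035,0,0,0,0],[0.0912,-0.002,-0.035,0,0,0,0],[0.0912,-0.002,-0.03,0,0,0,0],[0.0912,-0.001,-0.02,0,0,0,0],[0.0912,-0.001,-0.007,0,0,0,0],[0.0912,0,0,0,0,0,0],[0.0912,0,0,0,0,0,0]]'
python3 -c "
from h import *
wl('w9.png',450.5,257.5)"
```

```text
time_s: 27.28
ee_pos: [459.8, 110.3, 236.1]
ee_rot: [-180.0, -0.0, -0.0]
force: [0.2, 0.5, -1.9]
gripper_width: 53.1
time_s: 28.15
ee_pos: [459.4, 110.3, 366.2]
ee_rot: [180.0, -0.0, 0.0]
force: [-0.7, 0.3, 0.7]
gripper_width: 91.4
time_s: 29.15
ee_pos: [450.6, 256.6, 364.7]
ee_rot: [180.0, 0.0, -0.0]
force: [0.3, -0.4, -0.5]
gripper_width: 91.3
[450.6 256.6 364.7] [180.   0.  -0.] 29.15 91.3
rim 1828 [450.3 257.5] [464.2 258.1  28.7]
cap 2641 [451.1 256.5] [452.8 256.3 113. ]
```

View pics/w9.png

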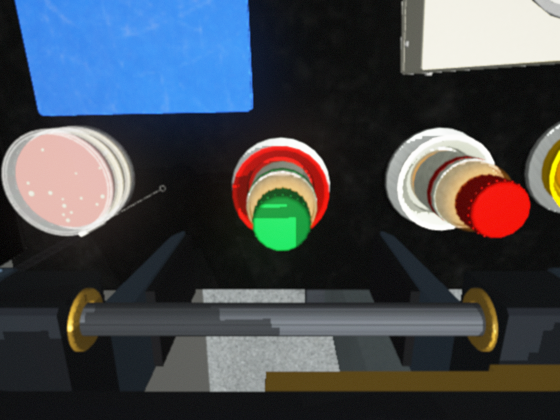

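Green bottle (281,220) under the gripper; the loop and dishes at left are ~100 mm away, clear of the fingers.

```bash
python3 -m jog '[[0.0912,0,0,0.03,0,0,0],[0.0912,0,0,0.035,0,0,0],[0.0912,0,0,0.035,0,0,0],[0.0912,0,0,0.03,0,0,0],[0.0912,0,0,0,0,0,0],[0.045,0,0,0,0,0,0],[0.045,0,0,0,0,0,0],[0.045,0,0,0,0,0,0],[0.045,0,0,0,0,0,0],[0.045,0,0,0,0,0,0]]' 30;  python3 -m jog '[[0.045,0,0,-0.01,0,0,0],[0.045,0,0,-0.02,0,0,0],[0.045,0,0,-0.03,0,0,0],[0.045,0,0,-0.03,0,0,0],[0.045,0,0,-0.025,0,0,0],[0.045,0,0,-0.015,0,0,0],[0.045,0,0,0,0,0,0]]' 30
python3 -m jog '[[0.045,0,0.02,0,0,0,0],[0.045,-0.001,0.035,0,0,0,0],[0.045,-0.001,0.045,0,0,0,0],[0.045,-0.001,0.045,0,0,0,0],[0.045,-0.001,0.045,0,0,0,0],[0.045,-0.001,0.045,0,0,0,0],[0.045,-0.001,0.045,0,0,0,0],[0.045,-0.001,0.045,0,0,0,0],[0.045,-0.001,0.045,0,0,0,0],[0.045,0,0.04,0,0,0,0],[0.045,0,0.03,0,0,0,0],[0.045,0,0.01,0,0,0,0]]';python3 -m jog '[[0.045,0,0,0,0,0,0],[0.045,0,0,0,0,0,0],[0.045,0,0,0,0,0,0]]'; python3 -c "
from h import *
wl('w10.png',443,-192)"
```

```text
time_s: 30.45
ee_pos: [450.7, 257.3, 235.2]
ee_rot: [-180.0, -0.0, 0.0]
force: [-0.9, -1.5, 3.0]
gripper_width: 53.8
time_s: 31.32
ee_pos: [450.7, 257.4, 365.5]
ee_rot: [-180.0, -0.1, 0.0]
force: [-1.0, 0.1, -3.0]
gripper_width: 53.6
time_s: 32.83
ee_pos: [441.6, -194.4, 363.6]
ee_rot: [-180.0, 0.2, -0.2]
force: [1.2, 0.2, -1.1]
gripper_width: 53.4
time_s: 33.2
ee_pos: [442.6, -191.8, 364.7]
ee_rot: [-180.0, 0.0, 0.1]
force: [-0.4, 0.2, -3.4]
gripper_width: 53.9
[ 442.6 -191.8  364.7] [-1.8e+02  0.0e+00  1.0e-01] 33.2 53.9
rim 1629 [ 443.2 -192.9] [ 458.2 -192.8   28.6]
```

View pics/w10.png

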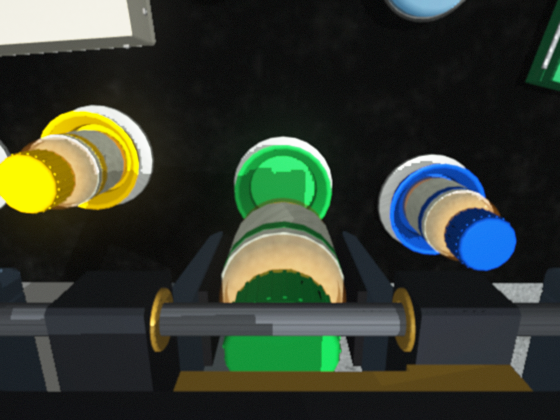

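Green bottle over the green holder (283,183). Lower, release, return to the spare.

```bash
python3 -m jog '[[0.045,0,0,0.03,0,0,0],[0.045,0,0,0.035,0,0,0],[0.045,0,0,0.03,0,0,0],[0.045,0,0,0.02,0,0,0],[0.045,0,0,0.009,0,0,0],[0.045,0,0,0.005,0,0,0],[0.045,0,0,0,0,0,0]]';python3 -m jog '[[0.0912,0,0,0,0,0,0],[0.0912,0,0,0,0,0,0],[0.0912,0,0,0,0,0,0],[0.0912,0,0,-0.02,0,0,0],[0.0912,0,0,-0.03,0,0,0],[0.0912,0,0,-0.04,0,0,0],[0.0912,0,0,-0.039,0,0,0]]';python3 -m jog '[[0.0912,0.001,-0.02,0,0,0,0],[0.0912,0.002,-0.035,0,0,0,0],[0.0912,0.002,-0.045,0,0,0,0],[0.0912,0.003,-0.045,0,0,0,0],[0.0912,0.003,-0.045,0,0,0,0],[0.0912,0.002,-0.045,0,0,0,0],[0.0912,0.002,-0.035,0,0,0,0],[0.0912,0.001,-0.023,0,0,0,0],[0.0912,0.001,-0.01,0,0,0,0],[0.0912,0,0,0,0,0,0],[0.0912,0,0,0,0,0,0],[0.0912,0,0,0,0,0,0]]'; python3 -c "
from h import *
wl('w11.png',459.3,110.5)"
```

```text
time_s: 34.12
ee_pos: [442.8, -192.7, 236.1]
ee_rot: [180.0, -0.0, 0.0]
force: [-0.1, -0.4, -2.7]
gripper_width: 53.2
time_s: 35.0
ee_pos: [442.4, -192.6, 366.1]
ee_rot: [180.0, -0.0, -0.0]
force: [0.4, -0.3, 0.2]
gripper_width: 91.2
time_s: 36.5
ee_pos: [459.6, 109.6, 364.8]
ee_rot: [180.0, -0.0, -0.1]
force: [0.6, -0.9, -1.0]
gripper_width: 90.9
[459.6 109.6 364.8] [ 1.8e+02 -0.0e+00 -1.0e-01] 36.5 90.9
rim 1848 [459.3 110.2] [472.9 110.2  28.7]
cap 2637 [460.6 109.5] [462.4 109.6 113. ]
```

View pics/w11.png

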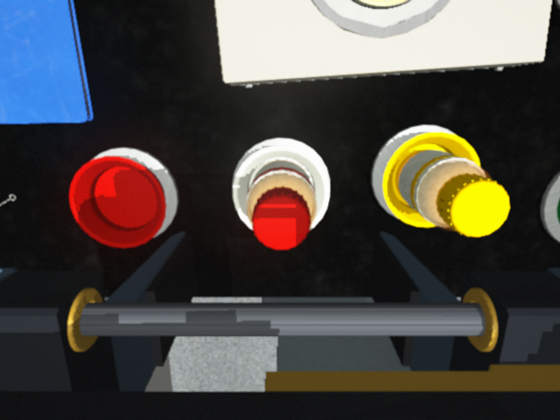

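Red bottle (281,219) in the spare, red holder (117,200) empty.

```bash
python3 -m jog '[[0.0912,0,0,0.03,0,0,0],[0.0912,0,0,0.035,0,0,0],[0.0912,0,0,0.035,0,0,0],[0.0912,0,0,0.03,0,0,0],[0.0912,0,0,0,0,0,0],[0.045,0,0,0,0,0,0],[0.045,0,0,0,0,0,0],[0.045,0,0,0,0,0,0],[0.045,0,0,0,0,0,0],[0.045,0,0,0,0,0,0]]' 30;  python3 -m jog '[[0.045,0,0,-0.01,0,0,0],[0.045,0,0,-0.02,0,0,0],[0.045,0,0,-0.03,0,0,0],[0.045,0,0,-0.03,0,0,0],[0.045,0,0,-0.025,0,0,0],[0.045,0,0,-0.015,0,0,0],[0.045,0,0,0,0,0,0]]' 30
python3 -m jog '[[0.045,-0.001,-0.02,0,0,0,0],[0.045,-0.002,-0.035,0,0,0,0],[0.045,-0.002,-0.035,0,0,0,0],[0.045,-0.002,-0.03,0,0,0,0],[0.045,-0.001,-0.02,0,0,0,0],[0.045,-0.001,-0.007,0,0,0,0],[0.045,0,0,0,0,0,0],[0.045,0,0,0,0,0,0],[0.045,0,0,0,0,0,0]]'; python3 -c "
from h import *
wl('w12.png',450.5,257.5)"
```

```text
time_s: 37.8
ee_pos: [459.7, 110.3, 235.2]
ee_rot: [180.0, -0.0, 0.0]
force: [-1.1, 0.3, 5.4]
gripper_width: 54.2
time_s: 38.67
ee_pos: [459.6, 110.4, 365.7]
ee_rot: [-180.0, -0.1, 0.0]
force: [0.2, -0.8, -3.6]
gripper_width: 53.7
time_s: 39.8
ee_pos: [450.7, 256.7, 364.8]
ee_rot: [180.0, -0.0, -0.1]
force: [0.4, -0.5, -2.9]
gripper_width: 53.7
[450.7 256.7 364.8] [ 1.8e+02 -0.0e+00 -1.0e-01] 39.8 53.7
rim 1606 [450.6 257.4] [466.  258.2  28.6]
```

View pics/w12.png

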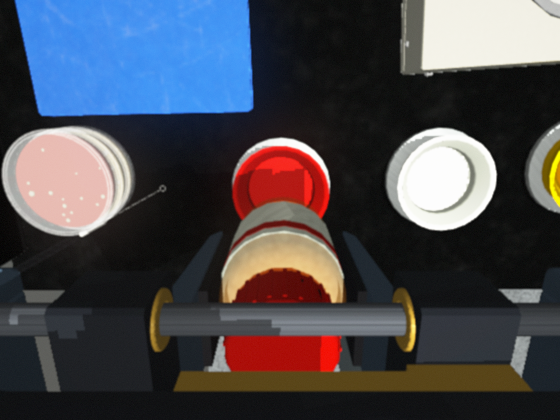

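Red bottle over the red holder (281,183). Lower, release, then retreat and check all four.

```bash
python3 -m jog '[[0.045,0,0,0.03,0,0,0],[0.045,0,0,0.035,0,0,0],[0.045,0,0,0.03,0,0,0],[0.045,0,0,0.02,0,0,0],[0.045,0,0,0.009,0,0,0],[0.045,0,0,0.005,0,0,0],[0.045,0,0,0,0,0,0]]';python3 -m jog '[[0.0912,0,0,0,0,0,0],[0.0912,0,0,0,0,0,0],[0.0912,0,0,0,0,0,0],[0.0912,0,0,-0.02,0,0,0],[0.0912,0,0,-0.03,0,0,0],[0.0912,0,0,-0.04,0,0,0],[0.0912,0,0,-0.04,0,0,0],[0.0912,-0.02,0,-0.02,0,0,0],[0.0912,-0.04,0,0,0,0,0],[0.0912,-0.04,0,0,0,0,0],[0.0912,-0.03,0,0,0,0,0],[0.0912,0,0,0,0,0,0]]'
python3 - <<'E'
from h import *
s=status.state();print(s['ee_pos'].round(1),s['time_s'],s['force'].round(1))
snap('scene','s13.png')
f=snap('top','t13.png'); P=cloud(f); Z=P[...,2]
for n,c in dict(red=(450,257),spare=(459,111),yellow=(471,-22),green=(443,-192),blue=(426,-332)).items():
    d=np.hypot(P[...,0]-c[0],P[...,1]-c[1])
    for k,lo,hi in(('rim',22,36),('cap',103,122)):
        t=(d<65)&(Z>lo)&(Z<hi)
        if t.sum()>20:
            e,er=cv2.minEnclosingCircle(P[t][:,:2].astype(np.float32))
            print(n,k,t.sum(),np.round(e,1),round(er,1),P[t].mean(0).round(1), f['color'][t].mean(0).round())
print(vision.find_in('top','lamp_mid')[:1])
E
```

```text
time_s: 40.72
ee_pos: [450.8, 257.4, 236.1]
ee_rot: [-180.0, -0.0, -0.0]
force: [-0.1, -1.3, -2.8]
gripper_width: 53.5
time_s: 42.22
ee_pos: [319.0, 257.0, 386.0]
ee_rot: [-180.0, -0.0, 0.1]
force: [-0.4, -0.9, 0.3]
gripper_width: 91.1
[319. 257. 386.] 42.225 [-0.4 -0.9  0.3]
red rim 231 [450.5 258.4] 43.6 [450.4 253.5  28.3] [ 53.  58. 197.]
red cap 186 [452.  257.6] 20.4 [451.9 256.6 112.5] [ 49.  55. 231.]
spare rim 250 [458.6 111. ] 43.2 [457.3 113.4  27.7] [236. 239. 236.]
yellow rim 250 [470.6 -22.4] 43.2 [470.4 -22.   28. ] [ 64. 215. 231.]
yellow cap 170 [470.2 -22.3] 19.8 [470.2 -22.3 112.9] [ 88. 247. 249.]
green rim 254 [ 443.2 -192. ] 43.3 [ 442.4 -191.7   28.1] [107. 184.  73.]
green cap 177 [ 442.8 -191.1] 19.9 [ 443.  -191.4  112.3] [153. 232. 110.]
blue rim 218 [ 425.9 -332.6] 43.8 [ 426.2 -324.8   28.4] [201. 113.  61.]
blue cap 182 [ 428.8 -331.9] 20.2 [ 428.4 -331.1  112.5] [235. 150.  78.]
[{'location': [611.9, -294.7, 51.3], 'p': 0.7}]
```

View pics/s13.png

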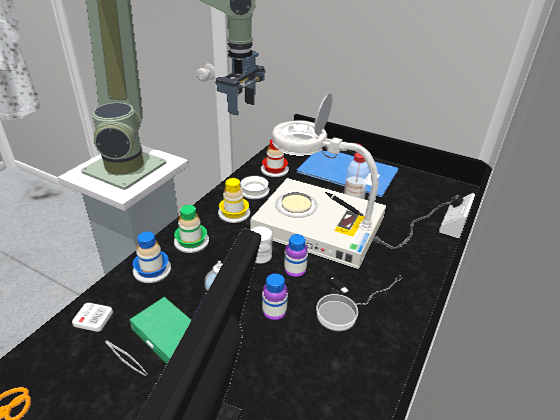

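View pics/t13.png

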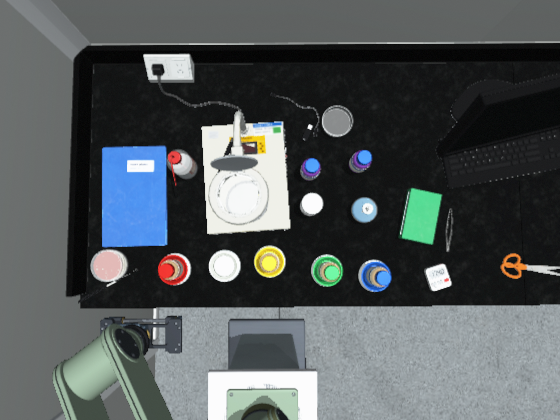

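Each cap colour sits in its matching cup: the top view has red at (174,269), yellow (269,262), green (327,271) and blue (375,276). The spare (224,265) is empty and the lamp is where it was. The caps are within 3 mm of the rim centres at the right height, so I'm handing the job in.

```bash
python3 -m jog '[[0.0912,0,0,0,0,0,0],[0.0912,0,0,0,0,0,0]]'; python3 -c "
from workcell import ticket
print(ticket.job_done())"
```

```text
time_s: 42.62
ee_pos: [321.3, 257.4, 385.6]
ee_rot: [180.0, 0.0, -0.0]
force: [-0.2, 0.5, -0.1]
gripper_width: 91.5
the job is handed in; nothing more can be done
None
```

All four bottles are in the holders of their own cap colour, and the job was handed in at about 43 s of the 131 s allowed. I swapped yellow with blue, then red with green, using the white spare holder for parking. It took six grasps on the bottle bodies.

**Bottles:** in the last top view every cap axis was within about 3 mm of its holder's axis. Cap tops were at about 112–113 mm, which means the bottles are fully down and upright.

**Rest of the scene:** the spare holder was empty and the gripper was clear with no load on it. The lamp was found 3–4 mm from its first reading, which is within the network's error.

**Disagreements:** the top and wrist cameras differed by 1–2 mm in y, and I averaged them. No check failed, but the hand-in reports no verdict.

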